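Pop the snack tray and catch it with the other finger

ROBOT

A 6-joint arm with a two-finger parallel gripper is mounted at the origin on the work surface. World frame = base frame: x ahead of the robot, y to its left, z up, the work surface at z = 0. Lengths are in mm, angles in rad, forces in N, time in s.
With the tool pointing down it reaches from about 325 to 750 mm from the base axis. Payload 7.6 kg.
Tool frame: the origin (TCP) lies midway between the tips of the shut fingers; the grasp point (between the pads) lies 19 mm behind it; y points along the fingers, z is the direction in which the jaws open and shut, and the axes are right-handed (so a half turn about y gives the same grasp; the last joint's range is limited). The gripper opens to 85 mm and grips with 20 to 120 N. Pads are 22 mm wide; open, the fingers measure 114 mm over their backs; the gripper's body (76 mm by 85 mm) begins 54 mm behind the grasp point. The pads swing forward as they close: fully open they stand 13 mm farther back than shut.
Start: joints at [1.111, 0.052, 1.401, -0, 1.689, -0.07], TCP at [199.488, 485.644, 231.323] pointing down, gripper open.
Joint ranges: [-2.9, 2.9], [-0.91, 2.17], [0.12, 2.37], [-1.06, 4.2], [0.26, 2.73], [-2.93, 2.93]. Speed limits (rad/s): [2.57, 2.57, 3.01, 3.14, 3.14, 3.14].

INTERFACE

Orientations are given as a unit quaternion [x, y, z, w].
In Python, from workcell import ctrl gives the robot as it stands. The module is installed in compiled form; this text tells all that it offers. Calls block until the motion is done:
- ctrl.move_to(position, orientation): joint-space move of the TCP to a pose.
- ctrl.move_l(position, rotation=None, speed=150): straight line of the TCP; rotation=None keeps the orientation; speed is the mean speed in mm/s.
- ctrl.movej(angles): joint-space move.
- ctrl.gripper_to(opening, grasp_force=None): opening from 0.0 (shut) to 1.0 (fully open); grasp_force is the grip in N (None keeps the last); returns when the fingers have stopped.
- ctrl.wait(seconds).
- ctrl.solve_ik(position, orientation): joint angles nearest the present ones, or None.
- ctrl.get_image(name): name is "scene" or "top" or "wrist"; returns (picture, depth): 480x640x3 uint8, red, green, blue; 480x640 float32, mm along the optical axis (not along the pixel's ray), 0 where there is no reading.
- ctrl.camera_params(name): a dict with "fx", "fy", "cx", "cy" (pixels), "R" (3x3) and "t" (3): a world point X has camera coordinates R X + t. Camera axes: x right, y down, z forward; pixel columns grow to the right and rows downward; lengths in mm; the calibration is good to about 2 mm. A picture is of the moment at which its call begins: read the wrist's pose just before it. camera_params takes no time and is no camera call; for the wrist camera it gives the pose at the moment of the call.
A pose or a line that the arm cannot do raises ctrl.PlanningError and nothing moves.
- ctrl.job_done(): hands the job in, once; it reports no verdict.
Readings, each from a call of its own:
- ctrl.get_clock(): time.
- ctrl.get_joints(): joint angles.
- ctrl.get_qd(): joint speeds.
- ctrl.get_tau(): joint torques, N m.
- ctrl.get_ee_pos(): TCP position.
- ctrl.get_eef_rot(): TCP orientation.
- ctrl.get_contact_force(): force on the tool from outside, world axes, zero at the start.
- ctrl.get_moment(): the same for the moment, N m.
- ctrl.get_finger_gap(): opening from 0.0 (shut) to 1.0 (fully open).
Only numpy, scipy, OpenCV 4.12 (cv2) and the standard library are available. Lean on these libraries where they do the work, as an engineer would, in place of code of your own. Each camera call takes 0.05 s, during which the arm holds its last target. There are 200 camera calls.

TASK

Press the orange key on the clear snack box with one finger so that the spring tray pops out, and trap the tray by its upright blue plate with the other finger, waiting in front of it, before it has slid two thirds of the way out. Finish while holding: one finger still keeping the key down, the other still holding the popped tray back, partly open and at rest. Nothing is to be gripped or lifted: the snack bar stays lying in the tray, and the flask, fork, saucer, spoon, mug and turntable stay as they are.

Things in the scene. Friction and masses are not known exactly. Their poses are not given: they have to be found in the camera images.
- snack_box: Clear polycarbonate snack box, 150 (its x) x 96 (its y) x 60 mm high with a grey floor and a grey deck under the key, stuck to the worktop. Origin at the centre of its underside, z up. The tray comes out of its open -x end, level, along its -x axis.
- key (a joint): Travel of the orange key in m: 0 up, 0.008 fully down; it springs back. It starts to move at about 1 N and takes 4 N fully down; about 4.5 mm down (2.6 N) it lets the tray go.
- key_top (a point): Centre of the top face of the orange key, 68 mm above the worktop with the key up; the face is 32 mm along the box's x and 44 mm along its y. It lies 48 mm from the box's centre towards -x. Nothing stands above or behind it; the blue plate stands in front (its back face 28 mm from the key's centre).
- tray (a joint): How far the white tray has come out, in m: 0 shut and latched, 0.12 at its end stop. Once let go, a damped spring drives it out at about 0.08 m/s (80 mm in about a second) with 3 to 4 N, which it also presses against whatever stops it.
- tray_plate (a point): Centre of the outer (-x) face of the upright blue plate on the tray's front, 76 mm above the worktop; 34 mm in front of the key's centre when shut. The plate is 60 mm wide (box y), 6 mm thick and reaches from 60 to 86 mm above the worktop, so it stands 18 mm higher than the raised key and 26 mm higher than the pressed key; it moves with the tray. Below it is the tray's white front, 94 mm wide.
- snack_bar_center (a point): Centre of the red and yellow snack bar, rigid, 80 x 30 x 16 mm, 40 g, lying loose in the tray inside the box.
- flask: Orange insulated flask with a flip-top lid, 72 mm across, 209 mm tall, standing; origin under its centre.
- fork: Stainless steel fork, 165 mm long, 5 mm high, lying along its x axis; origin under its middle.
- saucer: Grey ceramic saucer, 140 mm across, 18 mm high; origin under its centre.
- bamboo_spoon: Small bamboo spoon, 140 mm long, lying along its x axis beside the saucer; origin under its middle.
- mug: Blue mug, 80 mm across and 90 mm high with a handle; origin under its centre.
- turntable_disc (a joint): Angle in rad of the white rotating turntable organizer, 240 mm across, carrying three closed jars, up to 125 mm high in all.
- turntable: Fixed grey foot of the turntable organizer; origin under its centre on the worktop.
Mind the look-alikes: they are no part of the job. What is shaped like the snack_box but turquoise is not meant. Of the things that look like the flask, the smaller one is meant.

How it is judged:
By the outcome, as a careful person would: the job done as asked, in the order asked, and still so for the second after the job is handed in, while the arm keeps its last pose, push and grip.
It also fails if it takes over 29 s, if anything falls off the work surface, if the arm or the gripper's body presses on something with over 40 N, if the wrist force passes 120 N, or if a joint passes its speed limit or range.

## Working session

There is one attempt and no reset: what is moved stays moved. The work goes in short steps, each a Python script; the robot and the scene stay as the last script left them, time stands still between calls to the robot, and variables do not carry over. Pictures are saved under pics/ and viewed, about 8 in all and at most 12, crops included, and the job is handed in when it is done.

```bash
mkdir -p pics; cat > h.py <<'E'
import numpy as np, cv2
from workcell import ctrl
def snap(name,fn,crop=None,scale=1):
    p=ctrl.camera_params(name); im,d=ctrl.get_image(name)
    np.savez(f'pics/{fn}.npz',im=im,d=d,R=p['R'],t=p['t'],K=[p['fx'],p['fy'],p['cx'],p['cy']])
    save(fn,fn,crop,scale)
def save(src,fn,crop=None,scale=1):
    im=np.load(f'pics/{src}.npz')['im']
    if crop: im=im[crop[1]:crop[3],crop[0]:crop[2]]
    cv2.imwrite(f'pics/{fn}.png',cv2.resize(im[:,:,::-1],None,fx=scale,fy=scale,interpolation=cv2.INTER_CUBIC))
def world(src,u,v,z=None):
    f=np.load(f'pics/{src}.npz'); fx,fy,cx,cy=f['K']; R,t=f['R'],f['t']
    ray=np.array([(u-cx)/fx,(v-cy)/fy,1]); 
    if z is None: return R.T@(ray*f['d'][int(round(v)),int(round(u))]-t)
    o=-R.T@t; r=R.T@ray; return o+r*(z-o[2])/r[2]
E
python3 - <<'E'
from h import *
snap('top','top0'); snap('scene','scene0')
print(ctrl.get_clock(),ctrl.get_eef_rot(),ctrl.get_finger_gap(),ctrl.get_contact_force())
for n in('top','scene'):
    p=ctrl.camera_params(n);print(n,-p['R'].T@p['t'])
E
```

```text
0.1 [ 0.69419453 -0.13706512  0.13682887 -0.69324236] 1.001504750680345 [ 1.23364638  0.63273246 -0.6277519 ]
top [ 327.52016592   50.32962933 1141.57348548]
scene [1086.30367413 -325.81260552  990.28205041]
```

View pics/top0.png

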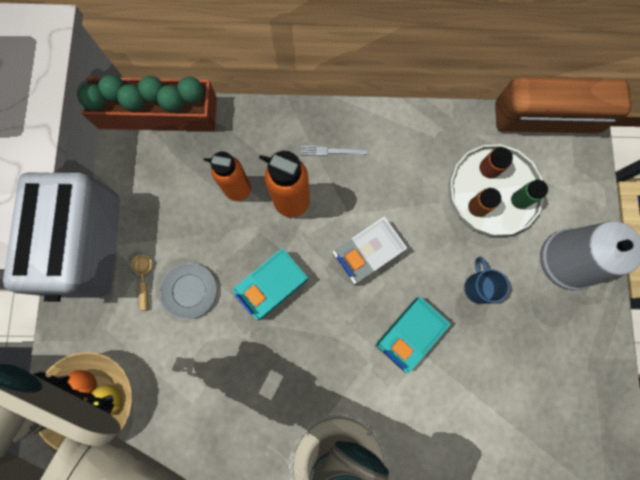

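View pics/scene0.png

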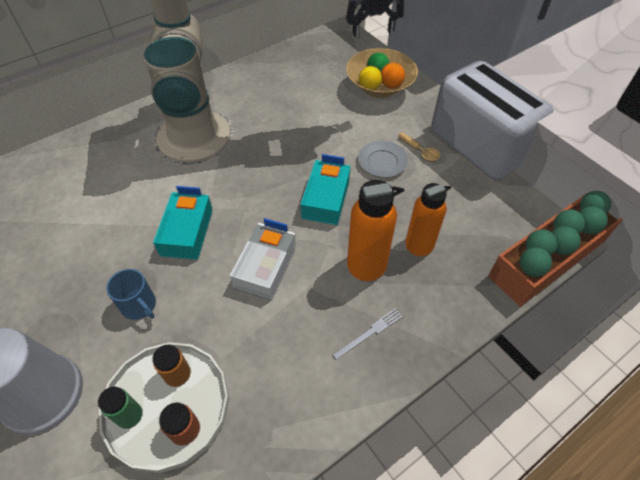

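The top view shows the clear box around pixel (370,250), with its orange key near (355,260) and its blue plate near (342,267). The turquoise look-alikes sit at (272,285) and (415,335). The scene view confirms this. I'll zoom in for exact corners.

```bash
python3 - <<'E'
from h import *
save('top0','top0c',(300,200,430,300),6)
for n,u,v,z in [('turqR',308,267,60),('turqL',265,318,60),('bigflask',284,165,260),('smallflask',222,160,209),('keyc',355,260,68),('disc',497,190,30)]:
    print(n,world('top0',u,v,z).round(),world('top0',u,v).round())
E
```

```text
turqR [462.  78.  60.] [469.  80.  -2.]
turqL [339. 178.  60.] [339. 185.  -0.]
bigflask [647. 127. 260.] [641. 125. 278.]
smallflask [675. 266. 209.] [674. 266. 209.]
keyc [479. -35.  68.] [479. -35.  68.]
disc [ 674. -408.   30.] [ 649. -375.  112.]
```

View pics/top0c.png

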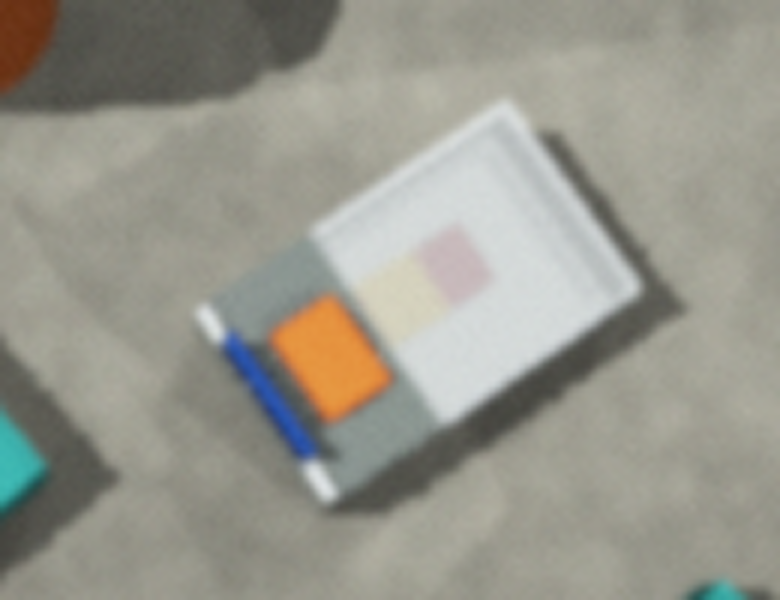

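```bash
cat > plan.py <<'E'
from h import *
from scipy.spatial.transform import Rotation as Ro
def w(u,v,z): return world('top0',300+(u+.5)/6-.5,200+(v+.5)/6-.5,z)
kc=[w(*c,68) for c in((330,293),(393,380),(330,422),(268,337))]
key=np.mean(kc,0)
pl=[w(228,332,86),w(310,457,86)]
bk=[w(508,97,60),w(642,290,60)]
dirs=[kc[3]-kc[0],kc[2]-kc[1]]
lat=[kc[0]-kc[1],kc[3]-kc[2],pl[0]-pl[1],bk[0]-bk[1]]
angs=[np.arctan2(v[1],v[0]) for v in dirs]+[np.arctan2(v[1],v[0])+np.pi/2 for v in lat]
def quat(a,s):
    z=s*np.array([np.cos(a),np.sin(a),0]); y=np.array([0,0,-1.]); return Ro.from_matrix(np.column_stack([np.cross(y,z),y,z])).as_quat()
E
python3 - <<'E'
from plan import *
print(key,np.degrees(angs),'sizes',[np.linalg.norm(v) for v in dirs+lat])
print('plate mid',np.mean(pl,0),np.mean(pl,0)-key)
print(Ro.from_quat(ctrl.get_eef_rot()).as_matrix().round(2))
m=np.mean(pl,0)-key; print('dir key->plate',np.degrees(np.arctan2(m[1],m[0])))
front=w(200,305,60),w(330,505,60); v=front[0]-front[1]; print(np.degrees(np.arctan2(v[1],v[0])+np.pi/2), np.linalg.norm(v))
c=np.mean(bk,0); e=key-c; print('back->key',np.degrees(np.arctan2(e[1],e[0])),np.linalg.norm(e))
for s in(1,-1):
    a=np.radians(147); p=key+49.5*np.array([np.cos(a),np.sin(a),0])
    for z in(127,47): print(s,ctrl.solve_ik([p[0],p[1],z],quat(a,s)))
E
```

```text
[481.16165143 -34.21460329  68.        ] [126.30032259 124.35785416 125.94432931 126.36765507 123.6028873
 124.00830933] sizes [np.float64(31.08634727924494), np.float64(30.784502076570377), np.float64(43.414371587429535), np.float64(42.370092119347426), np.float64(59.15692354894561), np.float64(96.87740851987556)]
plate mid [463.69161225  -8.50141106  86.        ] [-17.47003919  25.71319223  18.        ]
[[ 0.92 -0.    0.38]
 [-0.38 -0.    0.92]
 [-0.   -1.   -0.  ]]
dir key->plate 124.19294476630895
123.38819924135467 96.6133204560505
back->key 125.09266304726475 124.22625891340806
1 [-1.00518567e-01 -1.33463331e-01  1.79094938e+00 -4.44089210e-16
  1.48410660e+00 -2.66615257e+00]
1 [-1.00518567e-01 -3.75155734e-02  1.87156088e+00 -4.44089210e-16
  1.30754734e+00 -2.66615257e+00]
-1 [-1.00518567e-01 -1.33463331e-01  1.79094938e+00 -4.44089210e-16
  1.48410660e+00  4.75440086e-01]
-1 [-1.00518567e-01 -3.75155734e-02  1.87156088e+00 -4.44089210e-16
  1.30754734e+00  4.75440086e-01]
```

```bash
python3 - <<'E'
from plan import *
a=np.radians(124.7); d=np.array([np.cos(a),np.sin(a),0]); q=quat(a,-1)
p=key+49.5*d; p[2]=150
ctrl.move_to(p,q)
print(ctrl.get_clock(),ctrl.get_ee_pos(),p,ctrl.get_joints(),ctrl.get_contact_force(),ctrl.get_finger_gap())
snap('wrist','w1'); snap('top','t1',(300,200,430,300),6)
E
```

```text
2.075 [453.12319804   7.1212667  150.17701564] [452.98231503   6.48152675 150.        ] [-6.59081733e-02 -1.13117220e-01  1.72495148e+00  1.73930129e-04
  1.52943210e+00  8.97696118e-01] [-0.24725139 -0.74267251  0.41071818] 0.9983737672878586
```

View pics/w1.png

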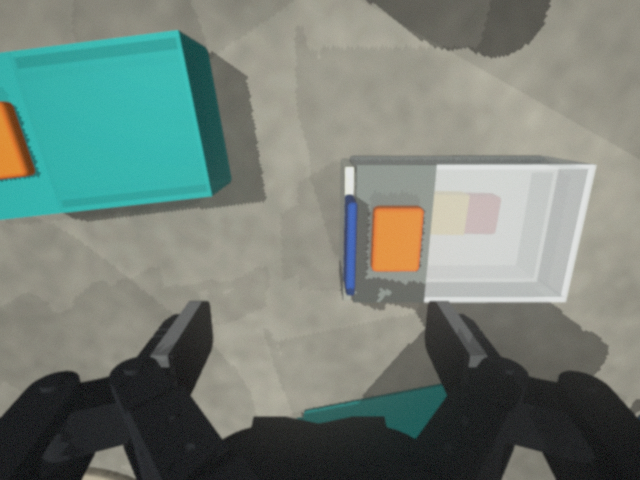

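The wrist view shows the key at about (372–424, 206–271), the plate top at (350,197)–(351,294), and both finger tips at roughly (200,303) and (437,303). I'll cross-check these against the top-camera estimate.

```bash
python3 - <<'E'
from plan import *
k2=world('w1',397.5,238.5,68); print('key wrist',k2,'top',key)
k=[world('w1',*c,68) for c in((373,207),(422,206),(420,271),(372,271))]
print([np.degrees(np.arctan2(v[1],v[0]))%360 for v in (k[0]-k[1],k[3]-k[2])])
p1,p2=world('w1',350,197,86),world('w1',351,294,86);v=p1-p2;print('plate',(p1+p2)/2,np.degrees(np.arctan2(v[1],v[0])),np.linalg.norm(v))
b1,b2=world('w1',595,165,60),world('w1',567,301,60);v=b1-b2;print('back',np.degrees(np.arctan2(v[1],v[0])),np.linalg.norm(v))
e1=world('w1',428,300,60);v=e1-b2;print('side',np.degrees(np.arctan2(v[1],v[0])))
a=np.radians(124.7); d=np.array([np.cos(a),np.sin(a),0]);l=np.array([-d[1],d[0],0])
tcp=np.array([453.12,7.12,150.18])
for u,v in((200,306),(206,306),(195,306),(433,306),(440,306),(447,308),(430,315),(208,330)):
    x=world('w1',u,v)-tcp; print(u,v,(x@d).round(1),(x@l).round(1),x[2].round(1))
print('key rel tcp',(k2-tcp)@d,(k2-tcp)@l)
E
```

```text
key wrist [484.44153597 -31.74490355  68.        ] top [481.16165143 -34.21460329  68.        ]
[np.float64(125.96805743341635), np.float64(124.76642096487069)]
plate [466.59329704  -5.53263388  86.        ] 36.83113354465288 61.32160473989493
back 35.8502354538242 94.83941405354668
side 124.30743096818657
200 306 44.3 -12.2 22.3
206 306 43.4 -10.1 18.5
195 306 46.6 -11.5 21.2
433 306 -41.8 -10.7 19.5
440 306 -43.6 -11.9 21.7
447 308 -46.1 -11.4 22.1
430 315 -41.7 -5.7 17.5
208 330 43.7 0.4 18.3
key rel tcp -49.78325793361655 -3.625820384803616
```

```bash
python3 - <<'E'
from plan import *
a=np.radians(125); d=np.array([np.cos(a),np.sin(a),0]); q=quat(a,-1)
p=np.array([482.8,-33,0])+49.5*d
ctrl.move_l([p[0],p[1],64],q,speed=80)
ctrl.wait(.2); f0=ctrl.get_contact_force(); print(ctrl.get_clock(),ctrl.get_ee_pos(),f0)
for z in np.arange(62,41,-1.0):
    ctrl.move_l([p[0],p[1],z],speed=25); ctrl.wait(.1)
    f=np.mean([ctrl.get_contact_force() for _ in range(3)],0)-f0
    print(z,ctrl.get_ee_pos()[2].round(1),f.round(2),'along d',(f@d).round(2),round(ctrl.get_clock(),2))
    if f@d>1.8 or f[2]>3.5: break
ctrl.wait(.8); f=ctrl.get_contact_force()-f0; print(f,f@d,ctrl.get_clock())
snap('wrist','w2'); snap('scene','s2',(200,180,360,300),5)
E
```

```text
3.6 [454.64296593   7.54086431  64.39921514] [-0.11281627 -0.03493066 -0.73100415]
62.0 62.0 [-0.49  0.31  0.52] along d 0.53 3.95
61.0 61.0 [0.7  0.29 0.56] along d -0.17 4.3
60.0 60.0 [ 0.14 -0.02  0.77] along d -0.09 4.65
59.0 59.0 [ 0.44 -0.52  0.52] along d -0.68 5.0
58.0 58.0 [ 0.48 -0.39  1.49] along d -0.6 5.35
57.0 57.0 [0.   0.21 0.26] along d 0.17 5.7
56.0 56.0 [0.53 0.08 0.85] along d -0.24 6.05
55.0 55.0 [-0.07  0.06  0.26] along d 0.09 6.4
54.0 54.2 [-0.22  0.29  3.65] along d 0.37 6.75
[-0.75155306  0.25072437  4.23081427] 0.6364545034161636 7.55
```

View pics/w2.png

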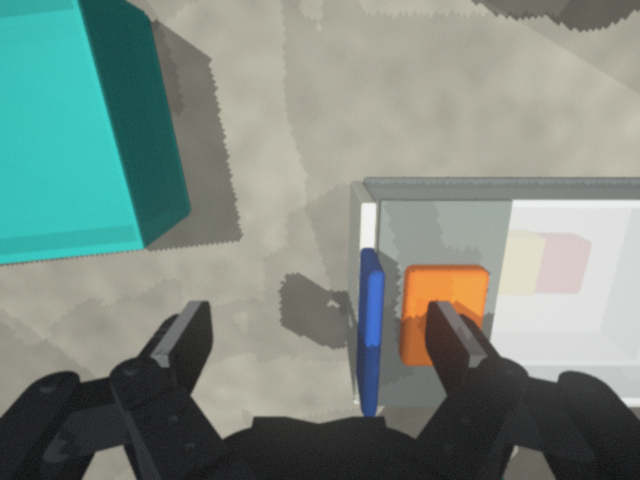

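View pics/s2.png

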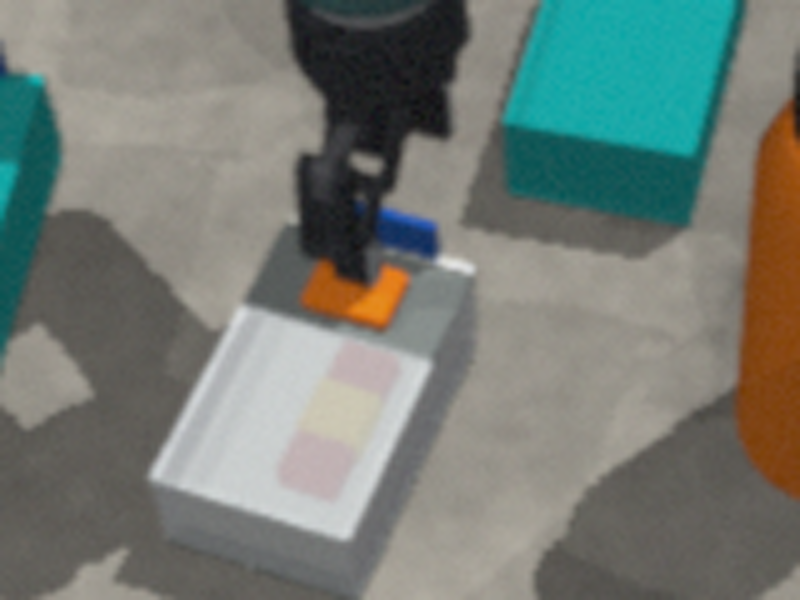

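Contact came at TCP z≈54, with the tip at about 67 mm on the key. Both pictures show the tray still shut and the finger on the key clear of the plate. I'll press further in small steps.

```bash
python3 - <<'E'
from plan import *
a=np.radians(125); d=np.array([np.cos(a),np.sin(a),0])
p=np.array([482.8,-33,0])+49.5*d
f0=np.array([-.11,-.03,-.45])
for z in np.arange(53.5,45.9,-.5):
    ctrl.move_l([p[0],p[1],z],speed=25); ctrl.wait(.1)
    f=np.mean([ctrl.get_contact_force() for _ in range(3)],0)-f0
    print(z,ctrl.get_ee_pos().round(1),f.round(2),'d',(f@d).round(2),ctrl.get_moment().round(2),round(ctrl.get_clock(),2))
    if f@d>1.8 or f[2]>9: break
E
```

```text
53.5 [454.5   7.5  53.5] [ 0.63 -0.55  4.52] d -0.81 [-0.09 -0.17 -0.01] 8.0
53.0 [454.4   7.5  53. ] [0.03 0.22 3.2 ] d 0.16 [-0.16 -0.12 -0.01] 8.35
52.5 [454.4   7.5  52.5] [ 1.28 -1.06  3.98] d -1.6 [-0.09 -0.17  0.06] 8.7
52.0 [454.4   7.6  52. ] [-0.15 -0.17  4.5 ] d -0.06 [-0.14 -0.15  0.04] 9.05
51.5 [454.4   7.5  51.5] [0.21 0.6  3.96] d 0.38 [-0.13 -0.24  0.01] 9.4
51.0 [454.4   7.5  51. ] [ 0.74 -0.04  4.11] d -0.46 [-0.19 -0.13  0.  ] 9.75
50.5 [454.4   7.5  50.4] [ 2.85 -0.33  3.28] d -1.91 [-0.19 -0.25  0.05] 10.1
50.0 [454.4   7.5  50. ] [ 1.91 -1.44  3.44] d -2.28 [-0.23 -0.28 -0.01] 10.45
49.5 [454.2   7.8  49.5] [-0.8   1.93  4.26] d 2.04 [ 0.13  0.13 -0.01] 10.8
```

The force along the tray's direction and the moment both changed sign at z=49.5, so the tray has probably popped and hit the front finger. I'll go 1.5 mm deeper for margin and look.

```bash
python3 - <<'E'
from plan import *
a=np.radians(125); d=np.array([np.cos(a),np.sin(a),0])
p=np.array([482.8,-33,0])+49.5*d
f0=np.array([-.11,-.03,-.45])
for z in (49,48.5,48):
    ctrl.move_l([p[0],p[1],z],speed=25); ctrl.wait(.2)
    f=np.mean([ctrl.get_contact_force() for _ in range(6)],0)-f0
    print(z,ctrl.get_ee_pos().round(1),f.round(2),'d',(f@d).round(2),ctrl.get_moment().round(2),round(ctrl.get_clock(),2))
    if f[2]>12: break
ctrl.wait(.5)
snap('wrist','w3'); snap('scene','s3',(200,160,360,280),5); print(ctrl.get_clock())
x=[world('w3',355,v) for v in(1,)]
E
```

```text
49 [454.3   7.7  49. ] [-2.04  2.55  6.04] d 3.26 [ 0.26  0.26 -0.04] 11.25
48.5 [454.3   7.7  48.5] [-1.59  1.48  5.45] d 2.12 [ 0.21  0.28 -0.08] 11.7
48 [454.3   7.7  48. ] [-1.83  3.17  5.35] d 3.65 [ 0.24  0.26 -0.08] 12.15
12.75
```

View pics/w3.png

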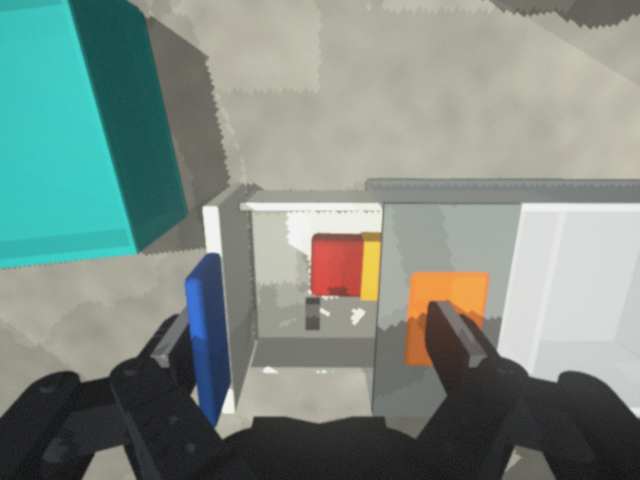

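View pics/s3.png

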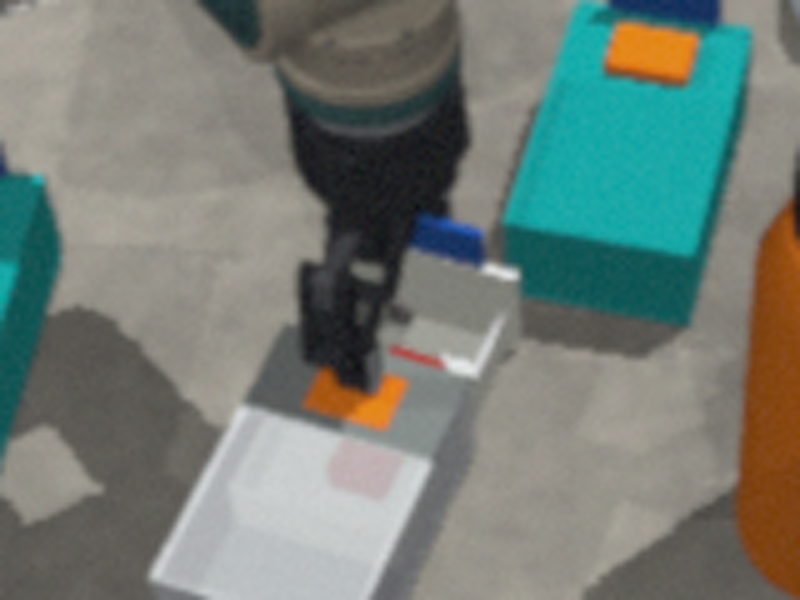

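The tray has popped and its blue plate rests on the front finger. The key is pressed nearly flush, and the snack bar is lying in the tray. I'll check that it is at rest and how far it has come out, then hand in.

```bash
python3 - <<'E'
from plan import *
a=np.radians(125); d=np.array([np.cos(a),np.sin(a),0])
snap('wrist','w4')
for v in(265,300): print('plate top edge from key along d',(world('w4',205,v,86)-np.array([484.4,-31.7,0]))@d, (world('w4',205,v)).round(1))
A,B=[np.load(f'pics/{n}.npz')['im'].astype(float) for n in('w3','w4')]
print('image change',np.abs(A-B).mean(),np.abs(ctrl.get_qd()).max())
f=np.mean([ctrl.get_contact_force() for _ in range(8)],0);print(f,f@d,ctrl.get_clock())
ctrl.job_done()
E
```

```text
plate top edge from key along d 85.27971257874958 [456.4  57.4  74.7]
plate top edge from key along d 86.39447192565123 [451.1  51.   84.6]
image change 1.8805240885416667 0.0021759861945813723
[-1.91755205  2.82671394  6.04290594] 3.4153711794505406 12.8
the job is handed in; nothing more can be done
```

I pressed the orange key on the clear snack box with one finger. The tray popped out and was stopped by its blue plate against the other finger, which was waiting in front. I handed the job in at 12.8 s with both fingers still holding.

**Last checks:**
- **Tray:** it is about 55 mm out, against the 80 mm limit. It pushes about 3.4 N on the front finger, which matches the spring force given.
- **At rest:** two wrist pictures taken just before hand-in show no visible movement, and the joint speeds were about zero.
- **Key:** it is held about 6–7 mm down at about 5.5 N net vertical force, past the 4.5 mm release point. This force includes any friction from the plate.
- **Snack bar and other objects:** the bar is lying in the tray, and the arm touched only the key and the plate. I did not take a final full picture to check the flask, fork, saucer, spoon, mug and turntable.

**Disagreements:**
- **Cameras:** the top and wrist cameras placed the key about 4 mm apart. I used a point between the two, and the finger landed well on the key.
- **Key force:** at first contact the key pushed back with about 4 N. That is more than the roughly 1 N given, so I had to press on to about 5 mm before the tray let go.

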